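# Stand each reagent bottle in its own drip tray

### The job

Put the four white screw-cap bottles away in the blue plastic drip trays, one bottle to a tray: the square bottle in the square tray, and the round bottles by size, the widest in the largest round tray, the middle one in the middle tray and the slimmest in the smallest. Each must end standing upright and flat on the floor of its tray, inside the rim, let go and at rest. Never tip a bottle over, and leave the two open glass beakers where they stand.

Things in the scene. Friction and masses are not known exactly. Their poses are not given: they have to be found in the camera images.
- big_bottle_center (a point): White plastic screw-cap bottle, the widest round one, 58 mm across, 80 mm tall in all, standing upright and loose; straight-sided up to 58 mm, then a sloping shoulder and a ribbed orange cap 42 mm across. This point is its centre, on its axis and half-way up (40 mm above its underside); z points up to the cap. Mass about 110 to 225 g. Everything else stands at least 30 mm clear of it.
- mid_bottle_center (a point): White plastic screw-cap bottle, round and the tallest, 40 mm across, 90 mm tall in all, standing upright and loose; straight-sided up to 66 mm, then a sloping shoulder and a ribbed orange cap 28 mm across. This point is its centre, on its axis and half-way up (45 mm above its underside); z points up to the cap. Mass about 60 to 130 g. Everything else stands at least 30 mm clear of it.
- small_bottle_center (a point): White plastic screw-cap bottle, the slimmest and shortest round one, 26 mm across, 66 mm tall in all, standing upright and loose; straight-sided up to 48 mm, then a sloping shoulder and a ribbed orange cap 20 mm across. This point is its centre, on its axis and half-way up (33 mm above its underside); z points up to the cap. Mass about 20 to 45 g. Everything else stands at least 30 mm clear of it.
- square_bottle_center (a point): White plastic screw-cap bottle, the only square one, 42 by 42 mm across the flats, 76 mm tall in all, standing upright and loose; straight-sided up to 54 mm, then a ribbed orange cap 30 mm across; its x and y axes are square to its flat sides. This point is its centre, on its axis and half-way up (38 mm above its underside); z points up to the cap. Mass about 70 to 140 g. Everything else stands at least 30 mm clear of it.
- big_tray: The largest round blue plastic drip tray, fixed to the bench: 80 mm across inside, 86 mm outside, flat floor 3 mm above the bench, rim 9 mm above the bench and 3 mm thick. Origin: the centre of its underside, at bench height; z up. Nothing stands in it, and everything else stands at least 15 mm clear of its rim.
- mid_tray: The middle-sized round blue plastic drip tray, fixed to the bench: 62 mm across inside, 68 mm outside, flat floor 3 mm above the bench, rim 9 mm above the bench and 3 mm thick. Origin: the centre of its underside, at bench height; z up. Nothing stands in it, and everything else stands at least 15 mm clear of its rim.
- small_tray: The smallest round blue plastic drip tray, fixed to the bench: 46 mm across inside, 52 mm outside, flat floor 3 mm above the bench, rim 9 mm above the bench and 3 mm thick. Origin: the centre of its underside, at bench height; z up. Nothing stands in it, and everything else stands at least 15 mm clear of its rim.
- square_tray: The only square blue plastic drip tray, fixed to the bench: 62 by 62 mm inside, 68 by 68 mm outside, flat floor 3 mm above the bench, rim 9 mm above the bench and 3 mm thick. Origin: the centre of its underside, at bench height; z up; x and y run along its sides. The square bottle goes in with its flat sides roughly parallel to the tray's. Nothing stands in it, and everything else stands at least 15 mm clear of its rim.
- beaker_a_center (a point): One of two alike open glass beakers without caps, 66 mm across the rim and 85 mm tall, loose, to be left alone. This point is its centre, 42.5 mm above the bench.
- beaker_b_center (a point): The other open glass beaker, of the same shape and size, loose, to be left alone. This point is its centre, 42.5 mm above the bench. Other bench clutter nearby (a stack of dishes, a timer) is lower than the beakers.
There are look-alikes about, which are no part of the job. What is shaped like the part that bears big_bottle_center but purple is not meant. Leave any purple look-alike of the part that bears small_bottle_center alone.

How it is judged:
By the outcome, as a careful person would: the job done as asked, in the order asked, and still so for the second after the job is handed in, with the robot touching nothing.
It also fails if it takes over 120 s, if anything falls off the work surface, if the arm or the gripper's body presses on something with over 40 N, if the wrist force passes 120 N, or if a joint passes its speed limit or range.

### The arm

A 6-joint arm with a two-finger parallel gripper is mounted at the origin on the work surface. World frame = base frame: x ahead of the robot, y to its left, z up, the work surface at z = 0. Lengths are in m, angles in rad, forces in N, time in s.
With the tool pointing down it reaches from about 0.35 to 0.975 m from the base axis. Payload 4.9 kg.
Tool frame: the origin (TCP) lies at the very end of the fingers, on their centre line; the grasp point (between the pads) lies manip.grip_point_offset behind it (manip.grip_point_offset is the distance from the TCP to the grasp point, in m); z points along the fingers, y is the direction in which the jaws open and shut (so a half turn about z gives the same grasp; the last joint's range is limited). The gripper opens to 85 mm and grips with 20 to 120 N. Pads are 22 mm wide; open, the fingers measure 114 mm over their backs; the gripper's body (76 mm by 85 mm) begins 54 mm behind the grasp point. The pads swing forward as they close: fully open they stand 13 mm farther back than shut.
Start: joints at [-1.423, 0.053, 1.613, -0, 1.476, -0.119], TCP at [0.165, -0.603, 0.231] pointing down, gripper open.
Joint ranges: [-3.01, 3.01], [-1.01, 2.22], [0.06, 2.58], [-1.02, 4.17], [0.09, 2.62], [-3.14, 3.14]. Speed limits (rad/s): [2.57, 2.57, 3.14, 3.14, 3.14, 3.14].

### API

Orientations are given as a unit quaternion [w, x, y, z].
In Python, from plant import status, grab_frame, camera_params, ticket, boxes_of, outline_of, manip gives the robot as it stands. The module is installed in compiled form; this text tells all that it offers.
- The arm moves only by the tool play_rows, never from a script. Its argument "deltas" is a list of rows, each a list of 2 entries, a list of its own where there are three numbers: the shift along the world's x, y, z in m, then the turn about the world's z in rad. A call has 1 to 5 rows; each row is the pose to reach, as a shift and turn from the pose commanded when the call began; what a row does not reach only later rows make up. A row lasts 1/8 s, in which the tool goes at most 62.5 mm and 10.7 degrees, less where a joint would pass 70% of its speed; a pose out of reach is approached as far as the arm can. A call with a gripper value outside its range is refused whole. "grip" is the opening, from -1 (shut) to 1 (fully open), set as the call begins (left out, the last holds). The fingers move at their own pace and stop on an object; the grip force is fixed at half the most. Time passes only in rows, so rows that repeat a pose let the fingers close. It gives the time, the measured TCP pose, the force and the opening at its end, in the units of the state.
- status.state(): the state, without advancing time (a new reading comes with each control period).
- grab_frame(name): name is "side" or "top" or "wrist"; returns (picture, depth): 400x640x3 uint8, blue, green, red; 400x640 float32, m along the optical axis (not along the pixel's ray), 0 where there is no reading.
- camera_params(name): a dict with "mtx" (3x3 intrinsics, pixels), "world_from_camera" (4x4, takes a point from camera to world coordinates). Camera axes: x right, y up, looking along -z (the intrinsics and any distortion apply to the point x, -y, -z); pixel columns grow to the right and rows downward; lengths in m; the calibration is good to about 2 mm. A picture is of the moment at which its call begins: read the wrist's pose just before it. camera_params takes no time and is no camera call; for the wrist camera it gives the pose at the moment of the call.
- ticket.job_done(): hands the job in, once; it reports no verdict.
Trained networks look in the newest picture that a camera, given by its name, has taken for a name from the list of things; names that differ only in an ending like _2 or _b are one class to them, and where a whole thing is asked for, a point or a joint stands for the part that bears it (a point fixed in the world has none). Each returns a list of dicts, best first, with "confidence" (0 to 1); they miss things now and then, are a little off and sometimes report something else, mostly with a low value. They report only what shows in the picture. A call takes as long as a camera call. They do not tell look-alikes from the thing itself.
- boxes_of(camera, name): "box" ([left, top, right, bottom] in pixels, round what is visible of it).
- outline_of(camera, name): "region" (400x640 bool, what is visible of it) and "box" ([left, top, right, bottom] in pixels, round what is visible of it).
The state is a dict: "time": time; "joint_pos": joint angles; "joint_vel": joint speeds; "joint_efforts": joint torques, N m; "tool_pos": TCP position; "tool_rot": TCP orientation; "contact_force": force on the tool from outside, world axes, zero at the start; "ft_torque": the same for the moment, N m; "gripper_width": opening from 0.0 (shut) to 1.0 (fully open).
Only numpy, scipy, OpenCV 4.12 (cv2) and the standard library are available. Lean on these libraries where they do the work, as an engineer would, in place of code of your own. Each camera call takes 0.05 s, during which the arm holds its last target.

## Working session

There is one attempt and no reset: what is moved stays moved. The work goes in short steps, Python scripts to look and compute and a tool call to move; the robot and the scene stay as the last step left them, time stands still between calls to the robot, and variables do not carry over. Pictures are saved under pics/ and viewed, and the job is handed in when it is done.

Besides the shell and the picture viewer there is one more tool, called after "Call:" as name([rows], argument=value, ...), one row to a line, values as JSON. play_rows: Moves the arm, as the interface text tells. Its arguments: {"type":"object","properties":{"deltas":{"type":"array"},"grip":{"type":"number"}},"required":["deltas"]}

```bash
mkdir -p pics; python3 - <<'E'
from plant import *
import cv2
print(status.state()); print(manip.grip_point_offset)
for n in ("top","side","wrist"):
    p,d=grab_frame(n); cv2.imwrite(f"pics/{n}0.png",p)
    c=camera_params(n); print(n,c)
E
```

```text
{'time': 0.0, 'joint_pos': array([-1.42300016e+00,  5.33795221e-02,  1.61431737e+00,  2.71327415e-06,
        1.47599463e+00, -1.19003681e-01]), 'joint_vel': array([-1.97609877e-04, -1.00077173e-03,  9.94272815e-04,  1.25556053e-03,
        2.22965553e-03, -4.77420468e-05]), 'joint_efforts': array([ 1.03084225e-03, -3.93681479e+01, -3.70174527e+01, -6.69498445e-05,
        7.09206535e-03, -2.36361177e-05]), 'tool_pos': array([ 0.16468389, -0.60225823,  0.23003501]), 'tool_rot': array([-1.04934557e-03,  9.91114889e-01,  1.33004420e-01, -1.37571275e-05]), 'contact_force': array([ 0.26957414, -0.03237222,  0.34374017]), 'ft_torque': array([-0.01537704,  0.0426017 ,  0.00252937]), 'gripper_width': 0.9963764968634667}
0.0187
top {'mtx': array([[388.59271561,   0.        , 313.09006141],
       [  0.        , 388.59271561, 195.38027125],
       [  0.        ,   0.        ,   1.        ]]), 'world_from_camera': array([[-0.01539021,  0.9877574 , -0.15523677,  0.39593035],
       [-0.99988062, -0.01498971,  0.00375025,  0.01390441],
       [ 0.00137739,  0.15527596,  0.98787017,  1.12987377],
[... 426 characters left out ...]
    [ 1.87402225e-02,  8.71466561e-01,  4.90096763e-01,
         4.98798481e-01],
       [ 0.00000000e+00,  0.00000000e+00,  0.00000000e+00,
         1.00000000e+00]])}
wrist {'mtx': array([[336.45112787,   0.        , 312.30198721],
       [  0.        , 336.45112787, 199.70667264],
       [  0.        ,   0.        ,   1.        ]]), 'world_from_camera': array([[ 2.63799626e-01,  9.22033717e-01,  2.83308282e-01,
         2.36478058e-01],
       [-9.64576998e-01,  2.52464601e-01,  7.65038604e-02,
        -5.82638726e-01],
       [-9.86173611e-04, -2.93454342e-01,  9.55972582e-01,
         3.73461652e-01],
       [ 0.00000000e+00,  0.00000000e+00,  0.00000000e+00,
         1.00000000e+00]])}
```

View pics/top0.png

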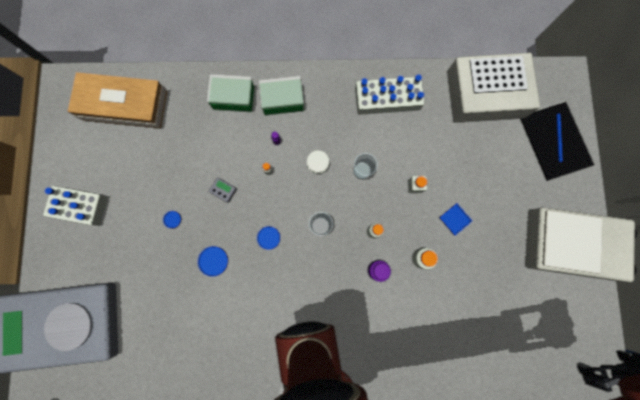

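View pics/side0.png

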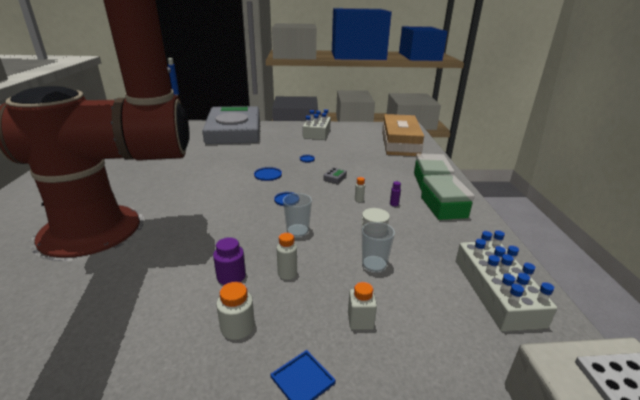

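```bash
python3 - <<'E'
from plant import *
for n in ["big_bottle_center","mid_bottle_center","small_bottle_center","square_bottle_center","big_tray","mid_tray","small_tray","square_tray","beaker_a_center"]:
    print(n,[(round(b["confidence"],2),[round(float(x)) for x in b["box"]]) for b in boxes_of("top",n)])
E
```

```text
big_bottle_center [(0.94, [413, 249, 436, 267]), (0.8, [365, 261, 391, 281])]
mid_bottle_center [(0.53, [364, 223, 382, 239]), (0.35, [196, 247, 232, 275])]
small_bottle_center [(0.62, [269, 131, 278, 142]), (0.48, [263, 164, 274, 176])]
square_bottle_center [(0.74, [408, 176, 429, 196])]
big_tray [(0.9, [198, 248, 232, 275])]
mid_tray [(0.72, [258, 226, 279, 247])]
small_tray [(0.77, [163, 210, 182, 230])]
square_tray [(0.59, [440, 206, 474, 240])]
beaker_a_center [(0.86, [313, 213, 335, 235])]
```

```bash
cat > h.py <<'E'
from plant import *
import cv2, numpy as np
def ray(c,u,v,z):
    K=c["mtx"];T=c["world_from_camera"]
    d=np.array([(u-K[0,2])/K[0,0],-(v-K[1,2])/K[1,1],-1.])
    d=T[:3,:3]@d;o=T[:3,3];return o+d*(z-o[2])/d[2]
def blobs(p,kind):
    h=cv2.cvtColor(p,cv2.COLOR_BGR2HSV)
    r={"orange":((5,150,110),(18,255,255)),"blue":((105,150,80),(125,255,255))}[kind]
    m=cv2.inRange(h,*[np.array(x) for x in r])
    n,l,s,ce=cv2.connectedComponentsWithStats(m)
    return l,[(i,*ce[i],s[i,4]) for i in range(1,n) if s[i,4]>12]
def proj(c,X):
    T=np.linalg.inv(c["world_from_camera"]);x=T[:3,:3]@X+T[:3,3];K=c["mtx"]
    return K[0,2]+K[0,0]*x[0]/-x[2],K[1,2]+K[1,1]*x[1]/x[2]
E
python3 - <<'E'
from h import *
for n in("top","side"):
    p=cv2.imread(f"pics/{n}0.png");c=camera_params(n)
    for k in("orange","blue"):
        l,b=blobs(p,k)
        for i,u,v,a in b:
            zs=(0.08,0.09,0.066,0.076) if k=="orange" else (0.006,)
            print(n,k,np.round((u,v),1),a,[tuple(np.round(ray(c,u,v,z)[:2],3)) for z in zs])
            if k=="blue" and a>40:
                print("   rect",cv2.minAreaRect(np.argwhere(l==i)[:,::-1].astype(np.float32)))
# grey/white
p=cv2.imread("pics/top0.png")
cv2.imwrite("pics/topcrop.png",cv2.resize(p[120:290,150:480],None,fx=2.4,fy=2.4,interpolation=cv2.INTER_CUBIC))
E
```

```text
top orange [266.1 166.1] 38 [(np.float64(0.645), np.float64(0.139)), (np.float64(0.643), np.float64(0.138)), (np.float64(0.648), np.float64(0.14)), (np.float64(0.646), np.float64(0.139))]
top orange [420.9 181.5] 85 [(np.float64(0.595), np.float64(-0.287)), (np.float64(0.593), np.float64(-0.284)), (np.float64(0.598), np.float64(-0.291)), (np.float64(0.596), np.float64(-0.288))]
top orange [377.5 229.1] 78 [(np.float64(0.466), np.float64(-0.162)), (np.float64(0.465), np.float64(-0.161)), (np.float64(0.467), np.float64(-0.165)), (np.float64(0.466), np.float64(-0.163))]
top orange [428.8 258. ] 182 [(np.float64(0.387), np.float64(-0.296)), (np.float64(0.387), np.float64(-0.293)), (np.float64(0.387), np.float64(-0.3)), (np.float64(0.387), np.float64(-0.297))]
top blue [417.8  77.4] 25 [(np.float64(0.935), np.float64(-0.318))]
top blue [399.9  79. ] 24 [(np.float64(0.931), np.float64(-0.263))]
top blue [364.2  85.6] 51 [(np.float64(0.911), np.float64(-0.152))]
   rect ((364.0, 86.0), (14.0, 4.0), 90.0)
top blue [381.8  80.4] 24 [(np.float64(0.927), np.float64(-0.207))]
top blue [409.6  87
[... 4332 characters left out ...]

side blue [523.9 276.4] 79 [(np.float64(0.94), np.float64(-0.184))]
   rect ((523.699951171875, 275.9000244140625), (10.11928653717041, 9.486831665039062), 18.434947967529297)
side blue [513.4 283.3] 159 [(np.float64(0.909), np.float64(-0.204))]
   rect ((513.2500610351562, 282.7500305175781), (24.041629791259766, 9.192388534545898), 45.0)
side blue [547.5 286.7] 73 [(np.float64(0.971), np.float64(-0.214))]
   rect ((547.3001098632812, 286.4000549316406), (11.627553939819336, 6.7082037925720215), 26.56505012512207)
side blue [302.3 377.8] 1892 [(np.float64(0.499), np.float64(-0.4))]
   rect ((302.5199890136719, 377.8599853515625), (44.399993896484375, 48.999996185302734), 53.13010025024414)
```

View pics/topcrop.png

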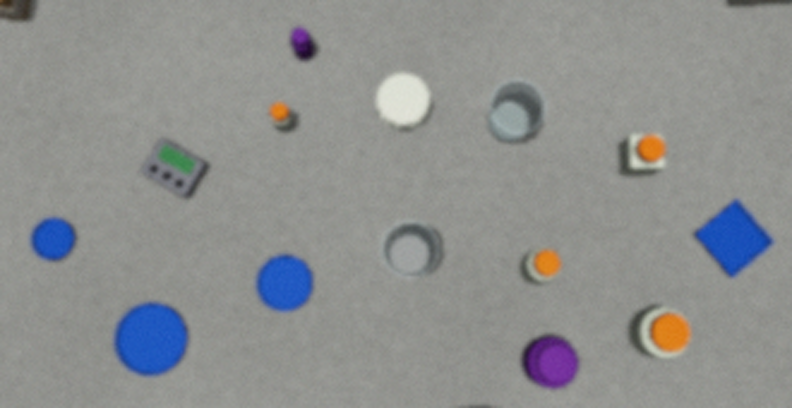

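Call:
play_rows([
  [[0.05, 0.034, 0.005], 0],
  [[0.1, 0.068, 0.01], 0],
  [[0.15, 0.102, 0.015], 0],
  [[0.2, 0.136, 0.02], 0],
  [[0.25, 0.17, 0.025], 0],
], grip=1)

```text
time: 1.23
tool_pos: [0.4163, -0.4316, 0.2568]
tool_rot: [0.0, 0.991, 0.133, 0.0]
contact_force: [0.3, -0.8, -0.0]
gripper_width: 0.999
```

Call:
play_rows([
  [[0.05, 0.034, 0.005], 0],
  [[0.1, 0.068, 0.01], 0],
  [[0.13, 0.09, 0.01], 0],
  [[0.13, 0.09, 0.01], 0],
  [[0.13, 0.09, 0.01], 0],
])

```text
time: 1.85
tool_pos: [0.5444, -0.3432, 0.2661]
tool_rot: [0.0, 0.991, 0.133, -0.0]
contact_force: [-0.2, 0.1, 0.0]
gripper_width: 1.002
```

```bash
python3 - <<'E'
from h import *
s=status.state();print(s["time"],s["tool_pos"],s["tool_rot"])
c=camera_params("wrist");p,d=grab_frame("wrist");cv2.imwrite("pics/w1.png",p)
for k in("orange","blue"):
    l,b=blobs(p,k)
    for i,u,v,a in b:
        if a<200: continue
        zs=(0.08,0.09,0.066,0.076) if k=="orange" else (0.006,)
        print(k,np.round((u,v),1),a,[tuple(np.round(ray(c,u,v,z)[:2],3).tolist()) for z in zs])
E
```

```text
1.85 [ 0.54438166 -0.3431604   0.26614389] [ 4.32799021e-05  9.91123238e-01  1.32945951e-01 -3.13929003e-04]
orange [273.5 106. ] 779 [(0.598, -0.29), (0.599, -0.291), (0.597, -0.289), (0.598, -0.29)]
orange [116.7 202.9] 620 [(0.462, -0.157), (0.467, -0.162), (0.456, -0.15), (0.46, -0.155)]
orange [236.5 294.8] 936 [(0.388, -0.297), (0.395, -0.298), (0.379, -0.296), (0.386, -0.297)]
blue [347.7 207.3] 2752 [(0.499, -0.402)]
```

View pics/w1.png

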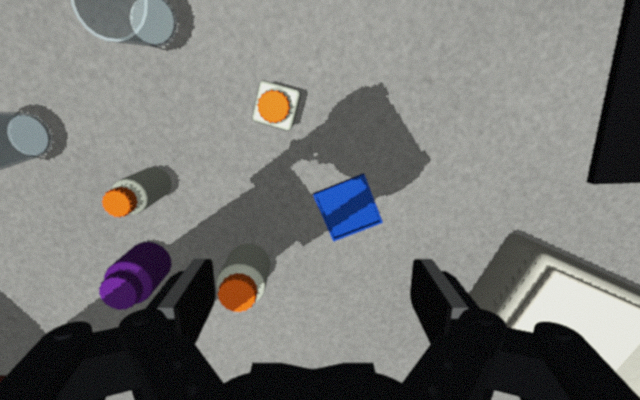

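The wrist view shows the square bottle at (275,105), square tray at (348,207), mid bottle (120,202), big bottle (238,293), and the beakers upper left. Next I need the angles of the square pair.

```bash
python3 - <<'E'
from h import *
p=cv2.imread("pics/w1.png");c=camera_params("wrist")
o=outline_of("wrist","square_tray")[:2];print([(x["confidence"],x["box"]) for x in o])
def rect(m,z):
    cs,_=cv2.findContours(m.astype(np.uint8),cv2.RETR_EXTERNAL,cv2.CHAIN_APPROX_NONE)
    k=max(cs,key=cv2.contourArea)[:,0]
    w=np.array([ray(c,u,v,z)[:2] for u,v in k])*1000
    return cv2.minAreaRect(w.astype(np.float32))
h=cv2.cvtColor(p,cv2.COLOR_BGR2HSV)
m=cv2.inRange(h,(105,120,40),(125,255,255)); m[:, :300]=0; m[:,400:]=0;m[250:]=0
print("tray",rect(cv2.morphologyEx(m,cv2.MORPH_CLOSE,np.ones((5,5))),0.009))
m=((h[...,2]>185)|cv2.inRange(h,(5,150,110),(18,255,255))>0).astype(np.uint8);mm=np.zeros_like(m);mm[70:140,245:312]=m[70:140,245:312]
print("bottle top",rect(mm,0.054))
# corners
cv2.imwrite("pics/w1c.png",cv2.resize(p[60:260,230:420],None,fx=3,fy=3,interpolation=cv2.INTER_CUBIC))
E
```

```text
[(0.77, [312.3, 172.3, 381.6, 242.6])]
tray ((497.88336181640625, -401.70416259765625), (69.369140625, 68.43241119384766), 37.64106369018555)
bottle top ((597.006103515625, -289.3445129394531), (39.369850158691406, 39.74192810058594), 89.87835693359375)
```

View pics/w1c.png

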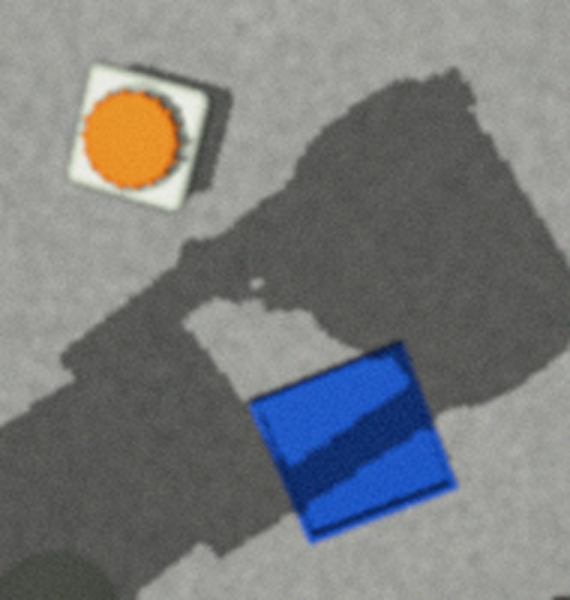

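Call:
play_rows([
  [[0.027, 0.027, -0.05], -0.14],
  [[0.053, 0.0535, -0.1], -0.267],
  [[0.053, 0.0535, -0.12], -0.267],
  [[0.053, 0.0535, -0.12], -0.267],
  [[0.053, 0.0535, -0.12], -0.267],
])

```text
time: 2.58
tool_pos: [0.5982, -0.2913, 0.1489]
tool_rot: [0.001, 1.0, -0.001, 0.002]
contact_force: [0.4, 0.1, 0.5]
gripper_width: 0.999
```

```bash
python3 - <<'E'
from h import *
s=status.state();print(s["time"],s["tool_pos"],s["tool_rot"])
c=camera_params("wrist");p,d=grab_frame("wrist");cv2.imwrite("pics/w2.png",p)
for k in("orange",):
    l,b=blobs(p,k)
    for i,u,v,a in b:
        if a>200: print(k,np.round((u,v),1),a,[tuple(np.round(ray(c,u,v,z)[:2],4).tolist()) for z in (.07,.076,)])
E
```

```text
2.575 [ 0.59815602 -0.29126736  0.14885714] [ 1.11267832e-03  9.99997961e-01 -7.14875488e-04  1.52598052e-03]
orange [309.2 211.3] 1443 [(0.5961, -0.2892), (0.5982, -0.2893)]
```

View pics/w2.png

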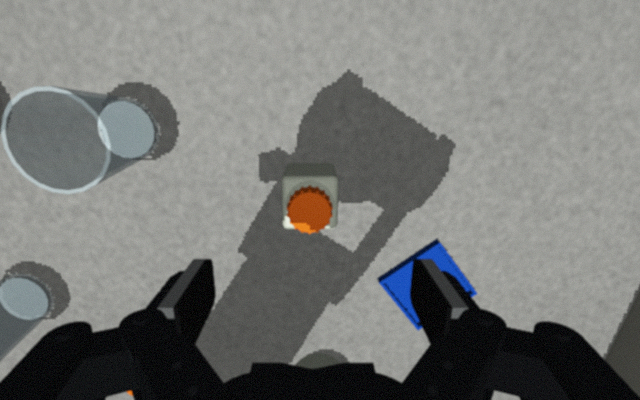

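Bottle sits centred between the fingers at (310,205). Descending and closing.

Call:
play_rows([
  [[0, 0.0015, -0.05], 0],
  [[0, 0.0015, -0.1], 0],
  [[0, 0.0015, -0.131], 0],
  [[0, 0.0015, -0.131], 0],
  [[0, 0.0015, -0.131], 0],
])

```text
time: 3.25
tool_pos: [0.5994, -0.2894, 0.0184]
tool_rot: [0.001, 1.0, -0.0, 0.002]
contact_force: [0.6, -0.5, -0.3]
gripper_width: 1.0
```

Call:
play_rows([
  [[0, 0, 0], 0],
  [[0, 0, 0], 0],
  [[0, 0, 0], 0],
  [[0, 0, 0], 0],
  [[0, 0, 0], 0],
], grip=-1)

```text
time: 3.88
tool_pos: [0.5988, -0.2884, 0.0169]
tool_rot: [0.001, 1.0, -0.0, 0.001]
contact_force: [-0.1, 0.4, 6.0]
gripper_width: 0.481
```

Call:
play_rows([
  [[0, 0, 0.02], 0],
  [[0, 0, 0.05], 0],
  [[0, 0, 0.09], 0],
  [[0, 0, 0.12], 0],
  [[0, 0, 0.12], 0],
])

```text
time: 4.5
tool_pos: [0.5995, -0.2889, 0.1395]
tool_rot: [0.002, 1.0, -0.0, 0.003]
contact_force: [-0.4, -0.5, -0.1]
gripper_width: 0.484
```

```bash
python3 - <<'E'
from h import *
s=status.state();print(s["time"],s["tool_pos"],s["tool_rot"],s["gripper_width"])
c=camera_params("wrist");p,d=grab_frame("wrist");cv2.imwrite("pics/w3.png",p)
q,d=grab_frame("side");cv2.imwrite("pics/s3.png",q)
E
```

```text
4.5 [ 0.59953319 -0.28887485  0.13947495] [ 1.77828470e-03  9.99994286e-01 -6.45819507e-05  2.87444687e-03] 0.48423829274835395
```

View pics/w3.png

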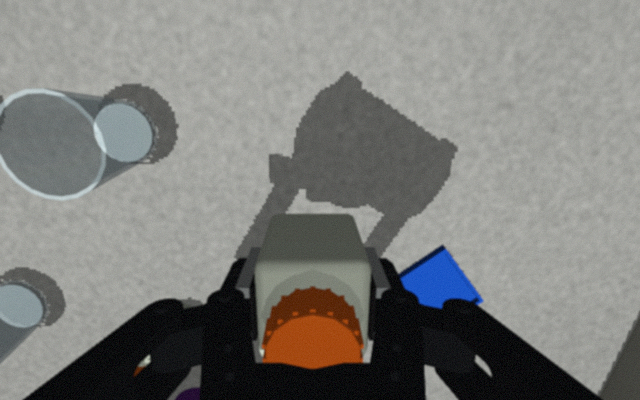

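View pics/s3.png

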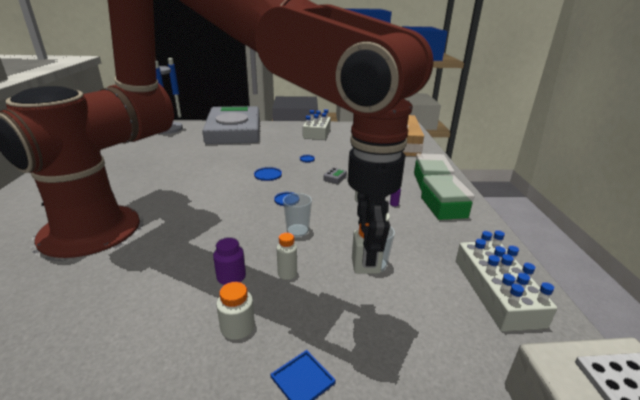

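Call:
play_rows([
  [[-0.02, -0.022, 0], 0.13],
  [[-0.05, -0.056, 0], 0.3],
  [[-0.08, -0.09, 0], 0.45],
  [[-0.1, -0.112, 0], 0.6],
  [[-0.1, -0.112, 0], 0.657],
])

```text
time: 5.22
tool_pos: [0.495, -0.4004, 0.1322]
tool_rot: [-0.002, 0.947, 0.322, -0.001]
contact_force: [-0.2, 0.7, -1.1]
gripper_width: 0.484
```

Call:
play_rows([
  [[0, 0, -0.03], 0],
  [[0, 0, -0.06], 0],
  [[0, 0, -0.09], 0],
  [[0, 0, -0.1], 0],
  [[0, 0, -0.1], 0],
])

```text
time: 5.85
tool_pos: [0.4968, -0.3989, 0.0334]
tool_rot: [-0.002, 0.947, 0.323, -0.001]
contact_force: [-0.3, 0.2, -1.0]
gripper_width: 0.483
```

```bash
python3 - <<'E'
from h import *
s=status.state();print(s["time"],s["tool_pos"],s["tool_rot"],s["gripper_width"])
p,d=grab_frame("wrist");cv2.imwrite("pics/w4.png",p)
q,d=grab_frame("side");cv2.imwrite("pics/s4.png",cv2.resize(q[220:,180:420],None,fx=3,fy=3))
E
```

```text
5.85 [ 0.49680726 -0.39887499  0.03343293] [-1.62080930e-03  9.46556575e-01  3.22532825e-01 -7.75145594e-04] 0.4832208216162915
```

View pics/w4.png

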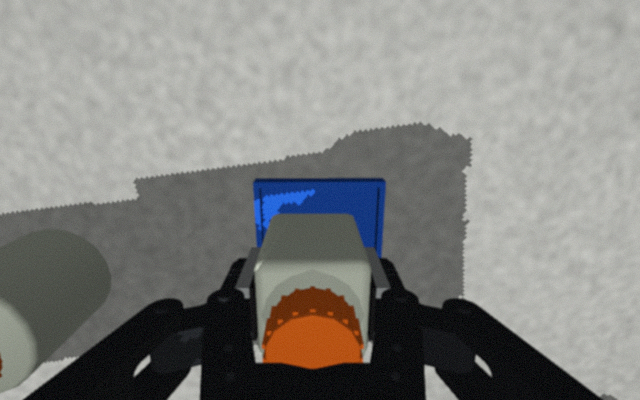

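View pics/s4.png

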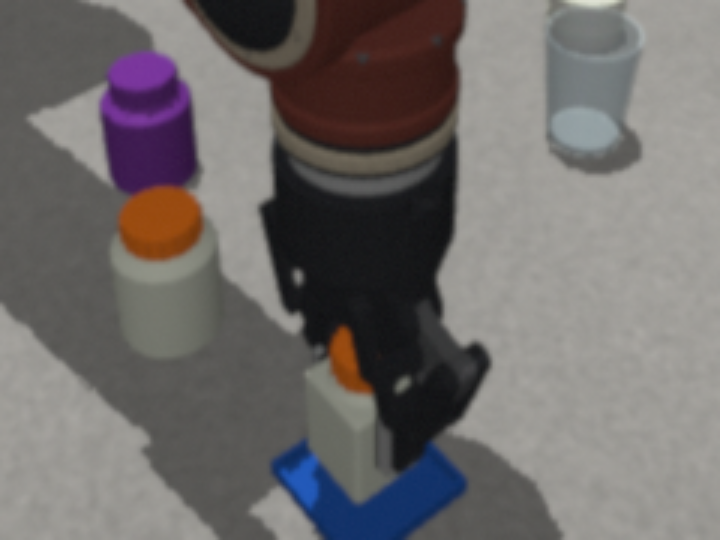

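Yaw is matched. A 3 mm lateral fix, then lower to the floor.

Call:
play_rows([
  [[0.002, -0.002, 0], 0],
  [[0.002, -0.002, -0.006], 0],
  [[0.002, -0.002, -0.01], 0],
  [[0.002, -0.002, -0.013], 0],
  [[0.002, -0.002, -0.0135], 0],
])

```text
time: 6.58
tool_pos: [0.4995, -0.4016, 0.0212]
tool_rot: [-0.0, 0.947, 0.323, -0.0]
contact_force: [-0.6, -0.5, -0.1]
gripper_width: 0.483
```

Call:
play_rows([
  [[0, 0, -0.001], 0],
  [[0, 0, -0.0015], 0],
  [[0, 0, -0.0015], 0],
])

```text
time: 6.95
tool_pos: [0.4998, -0.4019, 0.0203]
tool_rot: [0.0, 0.947, 0.323, -0.0]
contact_force: [-0.2, -0.3, -0.7]
gripper_width: 0.482
```

Call:
play_rows([
  [[0, 0, -0.001], 0],
  [[0, 0, -0.002], 0],
  [[0, 0, -0.002], 0],
])

```text
time: 7.32
tool_pos: [0.5001, -0.4022, 0.0199]
tool_rot: [0.0, 0.947, 0.323, 0.0]
contact_force: [-3.2, 1.7, 6.4]
gripper_width: 0.486
```

Call:
play_rows([
  [[0, 0, 0], 0],
  [[0, 0, 0], 0],
  [[0, 0, 0.0], 0],
  [[0, 0, 0], 0],
], grip=0.6)

```text
time: 7.82
tool_pos: [0.4997, -0.4018, 0.0181]
tool_rot: [-0.0, 0.947, 0.323, -0.0]
contact_force: [0.2, -0.4, -0.7]
gripper_width: 0.803
```

Call:
play_rows([
  [[0, 0, 0.02], 0],
  [[0, 0, 0.06], 0],
  [[0, 0, 0.11], 0],
  [[0, 0, 0.16], 0],
  [[0, 0, 0.16], 0],
])

```text
time: 8.45
tool_pos: [0.5025, -0.4045, 0.187]
tool_rot: [0.006, 0.947, 0.323, 0.003]
contact_force: [-0.0, 0.5, -0.0]
gripper_width: 0.798
```

```bash
python3 - <<'E'
from h import *
s=status.state();print(s["time"],s["tool_pos"],s["tool_rot"],s["gripper_width"])
c=camera_params("wrist");p,d=grab_frame("wrist");cv2.imwrite("pics/w5.png",p)
for k in("orange",):
    l,b=blobs(p,k)
    for i,u,v,a in b:
        if a>150: print(k,np.round((u,v),1),a,[tuple(np.round(ray(c,u,v,z)[:2],4).tolist()) for z in (.079,.08,)])
E
```

```text
8.45 [ 0.50247354 -0.40450401  0.18696212] [0.00597805 0.94651758 0.32258395 0.00288709] 0.7980793040038113
orange [306.1 197.1] 1104 [(0.5, -0.4016), (0.5002, -0.4015)]
orange [115.3 228.2] 2054 [(0.3874, -0.2969), (0.3881, -0.2971)]
```

View pics/w5.png

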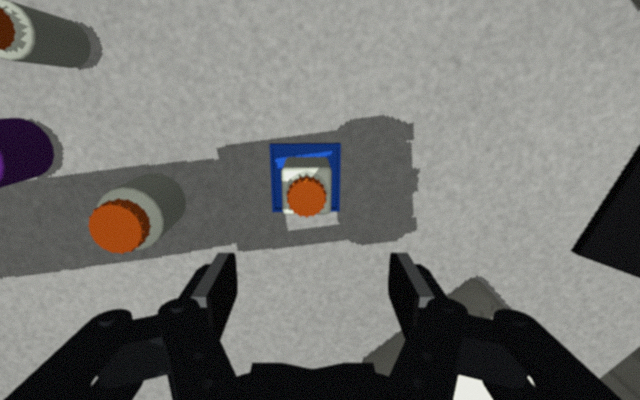

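Square bottle stands inside its tray, parallel (cap at (306,197), tray 272–340). Now the big bottle.

Call:
play_rows([
  [[-0.04, 0.035, 0], 0],
  [[-0.08, 0.075, -0.01], 0],
  [[-0.1145, 0.1075, -0.03], 0],
  [[-0.1145, 0.1075, -0.035], 0],
  [[-0.1145, 0.1075, -0.035], 0],
], grip=1)

```text
time: 9.12
tool_pos: [0.3851, -0.2942, 0.1427]
tool_rot: [-0.0, 0.947, 0.323, -0.0]
contact_force: [0.1, 0.1, -0.2]
gripper_width: 1.001
```

```bash
python3 - <<'E'
from h import *
s=status.state();print(s["time"],s["tool_pos"],s["tool_rot"],s["gripper_width"])
c=camera_params("wrist");p,d=grab_frame("wrist");cv2.imwrite("pics/w6.png",p)
for k in("orange",):
    l,b=blobs(p,k)
    for i,u,v,a in b:
        if a>150: print(k,np.round((u,v),1),a,[tuple(np.round(ray(c,u,v,z)[:2],4).tolist()) for z in (.074,.08,)])
E
```

```text
9.125 [ 0.38509872 -0.29419401  0.14267095] [-4.05819637e-04  9.46563026e-01  3.22518591e-01 -1.79469075e-04] 1.0007440679960269
orange [557.6 178.9] 1832 [(0.5003, -0.4049), (0.4987, -0.4005)]
orange [318.8 214.9] 3075 [(0.3866, -0.2979), (0.3882, -0.2965)]
```

View pics/w6.png

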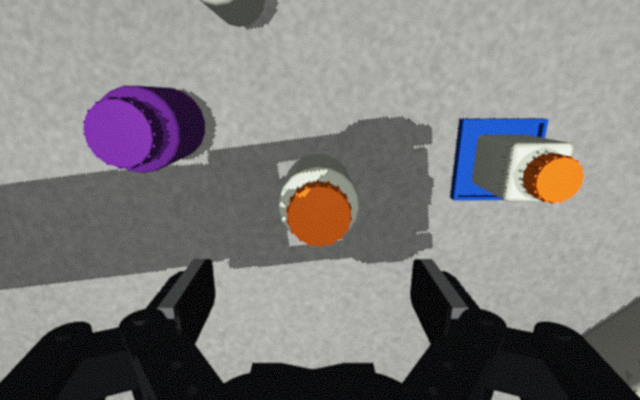

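Call:
play_rows([
  [[0.0028, -0.0026, -0.02], 0],
  [[0.0028, -0.0026, -0.06], 0],
  [[0.0028, -0.0026, -0.1], 0],
  [[0.0028, -0.0026, -0.122], 0],
  [[0.0028, -0.0026, -0.122], 0],
])

```text
time: 9.8
tool_pos: [0.3881, -0.2971, 0.0202]
tool_rot: [-0.001, 0.947, 0.322, -0.001]
contact_force: [0.0, -0.5, 0.1]
gripper_width: 1.0
```

Call:
play_rows([
  [[0, 0, 0], 0],
  [[0, 0, 0], 0],
  [[0, 0, 0], 0],
  [[0, 0, 0], 0],
  [[0, 0, 0], 0],
], grip=-1)

```text
time: 10.42
tool_pos: [0.3897, -0.2986, 0.0238]
tool_rot: [0.002, 0.947, 0.323, 0.001]
contact_force: [0.4, -0.4, 6.5]
gripper_width: 0.66
```

Call:
play_rows([
  [[0, 0, 0.02], 0],
  [[0, 0, 0.05], 0],
  [[0, 0, 0.09], 0],
  [[0, 0, 0.14], 0],
  [[0, 0, 0.14], 0],
])

```text
time: 11.05
tool_pos: [0.3902, -0.2991, 0.1667]
tool_rot: [0.005, 0.947, 0.323, 0.002]
contact_force: [0.2, -0.3, -2.2]
gripper_width: 0.661
```

```bash
python3 - <<'E'
from h import *
s=status.state();print(s["time"],s["tool_pos"],s["tool_rot"],s["gripper_width"])
p,d=grab_frame("wrist");cv2.imwrite("pics/w7.png",p)
E
```

```text
11.05 [ 0.39020238 -0.29913166  0.16665501] [0.0045988  0.946533   0.32256709 0.00214738] 0.660699908959972
```

View pics/w7.png

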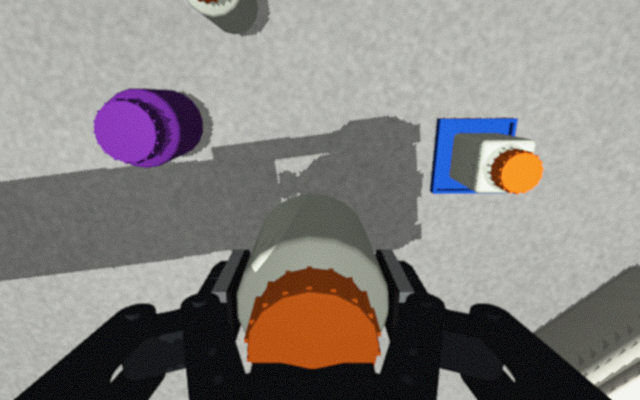

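Call:
play_rows([
  [[0.015, 0.03, 0], 0],
  [[0.03, 0.075, 0], 0],
  [[0.045, 0.125, 0], 0],
  [[0.055, 0.175, 0], 0],
  [[0.06, 0.225, 0], 0],
])

```text
time: 11.72
tool_pos: [0.4467, -0.0699, 0.1587]
tool_rot: [-0.001, 0.947, 0.322, -0.002]
contact_force: [0.0, -0.7, -0.6]
gripper_width: 0.667
```

Call:
play_rows([
  [[0, 0.05, 0], 0],
  [[0, 0.1, 0], 0],
  [[-0.005, 0.15, 0], 0],
  [[-0.015, 0.2, 0], 0],
  [[-0.03, 0.25, 0], 0],
])

```text
time: 12.35
tool_pos: [0.4161, 0.1792, 0.1587]
tool_rot: [-0.0, 0.947, 0.322, -0.002]
contact_force: [0.9, -0.1, -2.2]
gripper_width: 0.664
```

Call:
play_rows([
  [[-0.012, 0.05, 0], 0],
  [[-0.025, 0.1, 0], 0],
  [[-0.03, 0.12, 0], 0],
  [[-0.03, 0.12, -0.03], 0],
  [[-0.03, 0.12, -0.05], 0],
])

```text
time: 12.98
tool_pos: [0.3857, 0.2973, 0.1074]
tool_rot: [0.001, 0.946, 0.323, -0.003]
contact_force: [-0.1, 0.6, -2.1]
gripper_width: 0.664
```

```bash
python3 - <<'E'
from h import *
s=status.state();print(s["time"],s["tool_pos"],s["tool_rot"],s["gripper_width"],s["joint_pos"])
c=camera_params("wrist");p,d=grab_frame("wrist");cv2.imwrite("pics/w8.png",p)
l,b=blobs(p,"blue")
for i,u,v,a in b:
        if a>150: print(np.round((u,v),1),a,[tuple(np.round(ray(c,u,v,z)[:2],4).tolist()) for z in (.006,)])
E
```

```text
12.975 [0.38571511 0.29733169 0.10740356] [ 5.17554599e-04  9.46370261e-01  3.23071452e-01 -2.81044246e-03] 0.6636828247728316 [ 5.03788736e-01 -1.68606362e-01  2.03902573e+00 -4.35888173e-05
  1.27688854e+00  1.41664864e+00]
[311.3 174.3] 5973 [(0.3998, 0.3097)]
[518.9 248.6] 5032 [(0.4529, 0.1418)]
```

View pics/w8.png

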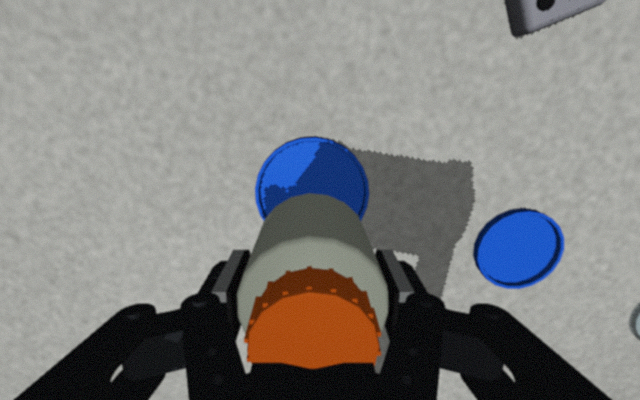

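```bash
cat >> h.py <<'E'
from scipy.optimize import least_squares
def fitcirc(c,p,R,vmax,u0,u1,z=0.009):
    h=cv2.cvtColor(p,cv2.COLOR_BGR2HSV);m=cv2.inRange(h,(105,120,30),(125,255,255));m[:, :u0]=0;m[:,u1:]=0
    k=max(cv2.findContours(m,cv2.RETR_EXTERNAL,cv2.CHAIN_APPROX_NONE)[0],key=cv2.contourArea)[:,0]
    k=k[k[:,1]<vmax]
    w=np.array([ray(c,u,v,z)[:2] for u,v in k])
    r=least_squares(lambda q:np.hypot(*(w-q).T)-R,w.mean(0),loss="soft_l1",f_scale=0.001)
    return r.x,np.sqrt(np.mean(r.fun**2))
E
python3 - <<'E'
from h import *
p=cv2.imread("pics/w8.png");c=camera_params("wrist")
print(fitcirc(c,p,.043,205,240,400),fitcirc(c,p,.034,400,450,600))
E
```

```text
(array([0.38566217, 0.29866112]), np.float64(0.015977164199635494)) (array([0.44970413, 0.14482966]), np.float64(0.0008921685219755207))
```

Call:
play_rows([
  [[0.004, 0, -0.03], 0],
  [[0.004, 0, -0.055], 0],
  [[0.004, 0, -0.072], 0],
  [[0.004, 0, -0.074], 0],
  [[0.004, 0, -0.074], 0],
])

```text
time: 13.65
tool_pos: [0.3924, 0.2982, 0.0377]
tool_rot: [-0.0, 0.947, 0.323, 0.0]
contact_force: [0.2, -0.3, -1.9]
gripper_width: 0.66
```

```bash
python3 - <<'E'
from h import *
s=status.state();print(s["time"],s["tool_pos"],s["contact_force"])
c=camera_params("wrist");p,d=grab_frame("wrist");cv2.imwrite("pics/w9.png",p)
q,d=grab_frame("side");cv2.imwrite("pics/s9.png",cv2.resize(q[100:260,180:380],None,fx=4,fy=3.75))
E
```

```text
13.65 [0.39237655 0.29821716 0.03774175] [ 0.17274544 -0.32946654 -1.87122491]
```

View pics/w9.png

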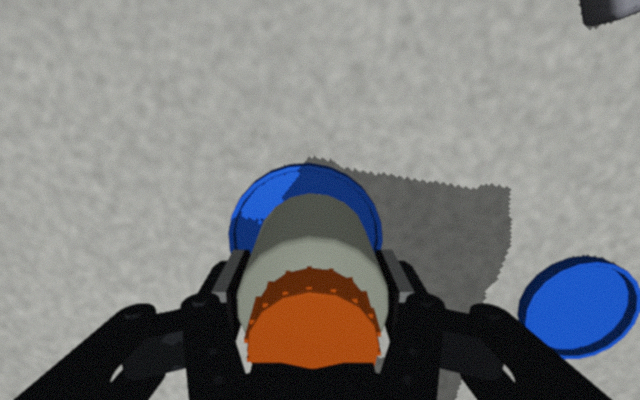

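View pics/s9.png

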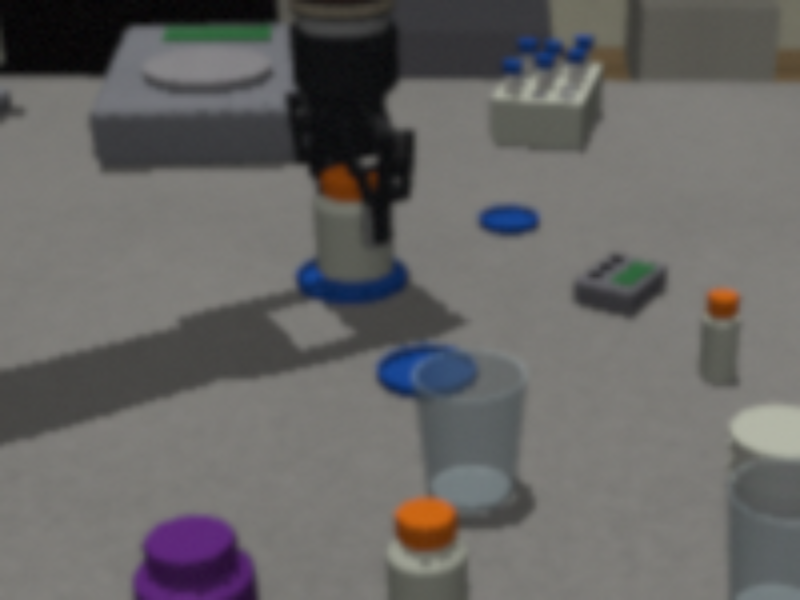

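Call:
play_rows([
  [[-0.002, 0.0015, -0.002], 0],
  [[-0.002, 0.0015, -0.006], 0],
  [[-0.002, 0.0015, -0.009], 0],
  [[-0.002, 0.0015, -0.01], 0],
  [[-0.002, 0.0015, -0.01], 0],
])

```text
time: 14.38
tool_pos: [0.39, 0.2995, 0.0272]
tool_rot: [0.0, 0.947, 0.322, -0.0]
contact_force: [0.1, -0.0, -2.3]
gripper_width: 0.661
```

Call:
play_rows([
  [[0, 0, -0.001], 0],
  [[0, 0, -0.0015], 0],
  [[0, 0, -0.0015], 0],
])

```text
time: 14.75
tool_pos: [0.3903, 0.2997, 0.0268]
tool_rot: [0.0, 0.947, 0.323, -0.0]
contact_force: [-2.9, -1.6, 5.9]
gripper_width: 0.659
```

Call:
play_rows([
  [[0, 0, 0], 0],
  [[0, 0, 0], 0],
  [[0, 0, 0.0], 0],
  [[0, 0, 0], 0],
], grip=1)

```text
time: 15.25
tool_pos: [0.3901, 0.2995, 0.0258]
tool_rot: [-0.0, 0.947, 0.323, 0.0]
contact_force: [0.5, -0.4, -0.1]
gripper_width: 0.999
```

Call:
play_rows([
  [[0, 0, 0.02], 0],
  [[0, 0, 0.06], 0],
  [[0, 0, 0.11], 0],
  [[0, 0, 0.16], 0],
  [[0, 0, 0.16], 0],
])

```text
time: 15.88
tool_pos: [0.3928, 0.3011, 0.1915]
tool_rot: [-0.001, 0.947, 0.323, 0.005]
contact_force: [0.0, -0.4, -0.3]
gripper_width: 0.997
```

```bash
python3 - <<'E'
from h import *
s=status.state();print(s["time"],s["tool_pos"],s["tool_rot"],s["gripper_width"])
c=camera_params("wrist");p,d=grab_frame("wrist");cv2.imwrite("pics/w10.png",p)
l,b=blobs(p,"orange")
for i,u,v,a in b:
        if a>150: print(np.round((u,v),1),a,np.round(ray(c,u,v,.082)[:2],4))
l,b=blobs(p,"blue")
for i,u,v,a in b:
        if a>150: print(np.round((u,v),1),a,np.round(ray(c,u,v,.006)[:2],4))
E
```

```text
15.875 [0.39280336 0.30107704 0.19152396] [-9.31738540e-04  9.46539134e-01  3.22546627e-01  5.14523771e-03] 0.9974976189348048
[311.4 201.3] 2098 [0.3898 0.2998]
[284.5   8.5] 864 [0.4967 0.4119]
[306.8 162.2] 1772 [0.4008 0.3141]
[468.3 223.3] 3043 [0.4525 0.1415]
```

View pics/w10.png

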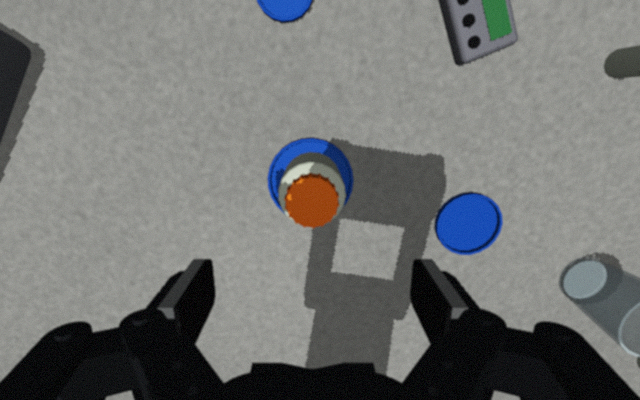

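Call:
play_rows([
  [[0.01, -0.03, 0], 0],
  [[0.02, -0.08, 0], 0],
  [[0.035, -0.13, 0], 0],
  [[0.045, -0.18, 0], 0],
  [[0.055, -0.23, 0], 0],
])

```text
time: 16.55
tool_pos: [0.4441, 0.068, 0.1837]
tool_rot: [-0.001, 0.947, 0.323, -0.001]
contact_force: [-0.4, 1.2, -1.6]
gripper_width: 0.998
```

Call:
play_rows([
  [[0.01, -0.05, 0], 0],
  [[0.015, -0.1, 0], 0],
  [[0.018, -0.15, 0], 0],
  [[0.018, -0.2, 0], 0],
  [[0.018, -0.233, -0.01], 0],
])

```text
time: 17.18
tool_pos: [0.4624, -0.1653, 0.1744]
tool_rot: [-0.0, 0.947, 0.322, -0.001]
contact_force: [0.3, -0.3, 0.6]
gripper_width: 1.0
```

Call:
play_rows([
  [[0, 0, -0.02], 0],
  [[0, 0, -0.02], 0],
])

```text
time: 17.42
tool_pos: [0.4608, -0.1627, 0.152]
tool_rot: [-0.003, 0.947, 0.322, -0.002]
contact_force: [0.2, 0.5, -0.2]
gripper_width: 0.998
```

```bash
python3 - <<'E'
from h import *
s=status.state();print(s["time"],s["tool_pos"],s["tool_rot"],s["gripper_width"])
c=camera_params("wrist");p,d=grab_frame("wrist");cv2.imwrite("pics/w11.png",p)
l,b=blobs(p,"orange")
for i,u,v,a in b:
        if a>150: print(np.round((u,v),1),a,np.round(ray(c,u,v,.089)[:2],4))
E
```

```text
17.425 [ 0.46079252 -0.16271205  0.1519576 ] [-0.00274138  0.94670916  0.32206838 -0.0024919 ] 0.9980511533427627
[316.6 207.8] 1410 [ 0.4665 -0.1608]
[597.1 344.3] 324 [ 0.5089 -0.3887]
```

View pics/w11.png

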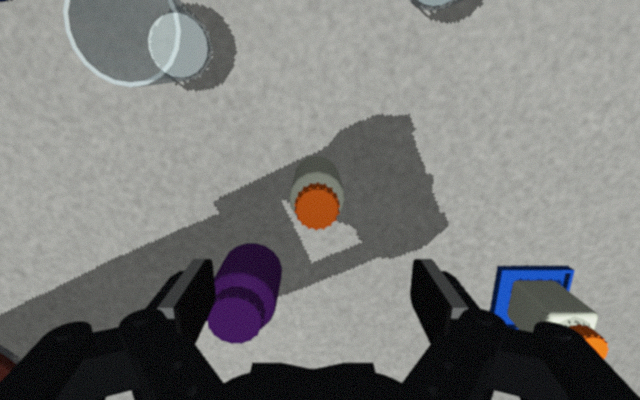

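Call:
play_rows([
  [[0.0045, 0.002, -0.005], 0],
  [[0.0045, 0.002, -0.02], 0],
  [[0.0045, 0.002, -0.02], 0],
])

```text
time: 17.85
tool_pos: [0.4667, -0.1606, 0.134]
tool_rot: [-0.001, 0.946, 0.323, -0.001]
contact_force: [0.4, 0.1, -0.5]
gripper_width: 1.001
```

```bash
python3 - <<'E'
from h import *
s=status.state();print(s["time"],s["tool_pos"],s["tool_rot"],s["gripper_width"])
c=camera_params("wrist");p,d=grab_frame("wrist")
for k,z in (("orange",.089),):
  l,b=blobs(p,k)
  for i,u,v,a in b:
        if a>150: print(np.round((u,v),1),a,np.round(ray(c,u,v,.089)[:2],4))
E
```

```text
17.85 [ 0.46668319 -0.16057562  0.1340298 ] [-0.00112509  0.94643523  0.32288996 -0.0010793 ] 1.0005064615137247
[313.2 226.8] 1611 [ 0.4665 -0.1608]
```

Call:
play_rows([
  [[0, 0, -0.02], 0],
  [[0, 0, -0.06], 0],
  [[0, 0, -0.09], 0],
  [[0, 0, -0.105], 0],
  [[0, 0, -0.105], 0],
])

```text
time: 18.52
tool_pos: [0.4671, -0.1612, 0.0302]
tool_rot: [-0.001, 0.947, 0.323, -0.001]
contact_force: [0.9, -0.3, 0.3]
gripper_width: 0.998
```

Call:
play_rows([
  [[0, 0, 0], 0],
  [[0, 0, 0], 0],
  [[0, 0, 0], 0],
  [[0, 0, 0], 0],
  [[0, 0, 0], 0],
], grip=-1)

```text
time: 19.15
tool_pos: [0.4685, -0.1619, 0.0323]
tool_rot: [0.001, 0.947, 0.323, 0.001]
contact_force: [-0.1, 1.6, 7.1]
gripper_width: 0.455
```

Call:
play_rows([
  [[0, 0, 0.02], 0],
  [[0, 0, 0.05], 0],
  [[0, 0, 0.09], 0],
  [[0, 0, 0.13], 0],
  [[0, 0, 0.13], 0],
])

```text
time: 19.77
tool_pos: [0.4698, -0.1626, 0.1649]
tool_rot: [0.003, 0.947, 0.323, 0.003]
contact_force: [-0.1, 0.4, -2.2]
gripper_width: 0.452
```

```bash
python3 - <<'E'
from h import *
s=status.state();print(s["time"],s["tool_pos"],s["tool_rot"],s["gripper_width"])
p,d=grab_frame("wrist");cv2.imwrite("pics/w12.png",p)
E
```

```text
19.775 [ 0.46978386 -0.16262695  0.16489912] [0.00297377 0.94654198 0.3225549  0.00278767] 0.4519401117213455
```

View pics/w12.png

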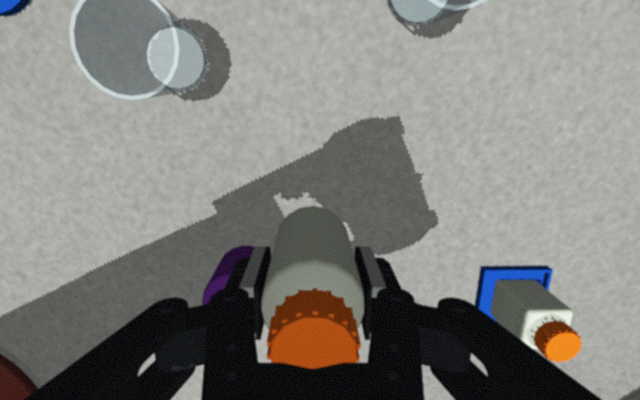

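Call:
play_rows([
  [[0, 0.03, 0.0], 0],
  [[-0.005, 0.08, 0], 0],
  [[-0.01, 0.13, 0], 0],
  [[-0.01, 0.18, 0], 0],
  [[-0.015, 0.23, 0], 0],
])

```text
time: 20.45
tool_pos: [0.451, 0.0701, 0.1583]
tool_rot: [-0.001, 0.947, 0.322, -0.002]
contact_force: [0.1, -0.9, -0.6]
gripper_width: 0.45
```

Call:
play_rows([
  [[0, 0.05, 0], 0],
  [[0, 0.073, 0], 0],
  [[0, 0.073, -0.02], 0],
  [[0, 0.073, -0.05], 0],
  [[0, 0.073, -0.05], 0],
])

```text
time: 21.08
tool_pos: [0.4488, 0.1411, 0.1059]
tool_rot: [-0.001, 0.947, 0.323, -0.005]
contact_force: [0.2, 0.3, -0.9]
gripper_width: 0.448
```

```bash
python3 - <<'E'
from h import *
s=status.state();print(s["time"],s["tool_pos"],s["tool_rot"],s["gripper_width"])
p,d=grab_frame("wrist");cv2.imwrite("pics/w13.png",p)
E
```

```text
21.075 [0.4488077  0.14105818 0.10590042] [-8.66745706e-04  9.46513736e-01  3.22625890e-01 -4.85090406e-03] 0.4483891379325501
```

View pics/w13.png

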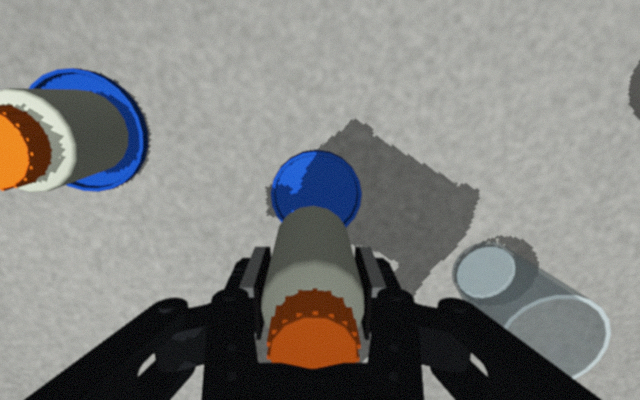

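Call:
play_rows([
  [[0.004, -0.001, -0.02], 0],
  [[0.004, -0.001, -0.045], 0],
  [[0.004, -0.001, -0.06], 0],
  [[0.004, -0.001, -0.061], 0],
  [[0.004, -0.001, -0.061], 0],
])

```text
time: 21.75
tool_pos: [0.4573, 0.1406, 0.0508]
tool_rot: [0.0, 0.947, 0.322, 0.001]
contact_force: [0.3, 0.1, -1.2]
gripper_width: 0.45
```

```bash
python3 - <<'E'
from h import *
s=status.state();print(s["time"],s["tool_pos"],s["tool_rot"],s["gripper_width"])
p,d=grab_frame("wrist");cv2.imwrite("pics/w14.png",p)
E
```

```text
21.75 [0.45732057 0.14061397 0.05075596] [1.29574198e-04 9.46575119e-01 3.22482505e-01 7.49552641e-04] 0.45011286480244883
```

View pics/w14.png

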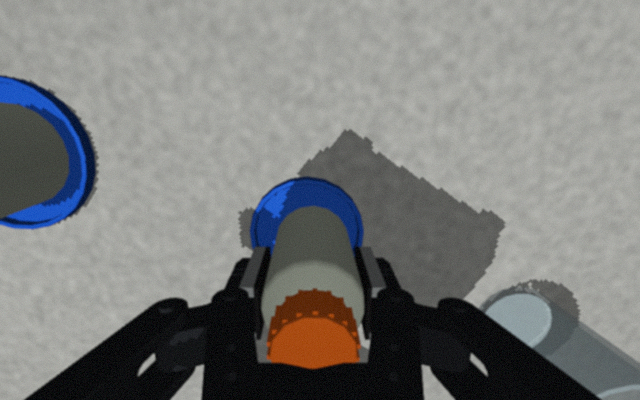

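Call:
play_rows([
  [[-0.0035, 0.0015, -0.002], 0],
  [[-0.0035, 0.0015, -0.007], 0],
  [[-0.0035, 0.0015, -0.012], 0],
  [[-0.0035, 0.0015, -0.014], 0],
  [[-0.0035, 0.0015, -0.0145], 0],
])

```text
time: 22.42
tool_pos: [0.4531, 0.1421, 0.0354]
tool_rot: [-0.0, 0.947, 0.323, -0.0]
contact_force: [-1.1, 0.1, 3.3]
gripper_width: 0.447
```

Call:
play_rows([
  [[0, 0, -0.001], 0],
  [[0, 0, -0.0015], 0],
  [[0, 0, -0.0015], 0],
])

```text
time: 22.8
tool_pos: [0.4533, 0.1422, 0.0354]
tool_rot: [-0.0, 0.947, 0.323, -0.0]
contact_force: [-5.8, -0.6, 10.6]
gripper_width: 0.453
```

Call:
play_rows([
  [[0, 0, 0.001], 0],
  [[0, 0, 0.001], 0],
  [[0, 0, 0.001], 0],
  [[0, 0, 0.001], 0],
], grip=0.5)

```text
time: 23.3
tool_pos: [0.453, 0.142, 0.0346]
tool_rot: [-0.0, 0.947, 0.323, -0.0]
contact_force: [-0.0, 0.2, -0.1]
gripper_width: 0.748
```

Call:
play_rows([
  [[0, 0, 0.02], 0],
  [[0, 0, 0.06], 0],
  [[0, 0, 0.11], 0],
  [[0, 0, 0.15], 0],
  [[0, 0, 0.15], 0],
])

```text
time: 23.92
tool_pos: [0.4556, 0.1424, 0.1893]
tool_rot: [0.001, 0.947, 0.323, 0.004]
contact_force: [0.5, -0.7, -0.5]
gripper_width: 0.751
```

```bash
python3 - <<'E'
from h import *
s=status.state();print(s["time"],s["tool_pos"],s["tool_rot"],s["gripper_width"])
c=camera_params("wrist");p,d=grab_frame("wrist");cv2.imwrite("pics/w15.png",p)
l,b=blobs(p,"orange")
for i,u,v,a in b:
        if a>150: print(np.round((u,v),1),a,np.round(ray(c,u,v,.092)[:2],4),np.round(ray(c,u,v,.066)[:2],4))
E
```

```text
23.925 [0.4555879  0.14242935 0.18931489] [7.65430673e-04 9.46538142e-01 3.22564305e-01 4.15088978e-03] 0.7512529127864532
[ 89.2 141.1] 2590 [0.3947 0.295 ] [0.382  0.3065]
[309.5 205.3] 1046 [0.452  0.1422] [0.4454 0.1373]
```

View pics/w15.png

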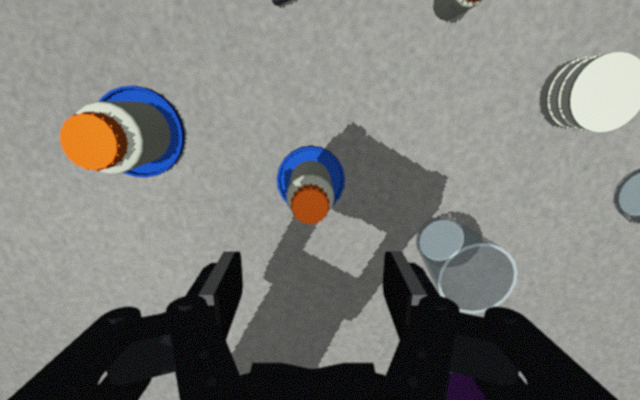

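Call:
play_rows([
  [[0.04, 0, 0], 0],
  [[0.09, -0.002, 0], 0],
  [[0.14, -0.004, 0], 0],
  [[0.185, -0.004, -0.02], 0],
  [[0.1925, -0.0045, -0.04], 0],
])

```text
time: 24.6
tool_pos: [0.6463, 0.137, 0.1411]
tool_rot: [-0.0, 0.947, 0.322, -0.002]
contact_force: [-1.1, 0.2, -0.1]
gripper_width: 0.753
```

Call:
play_rows([
  [[0, 0, -0.02], 0],
  [[0, 0, -0.02], 0],
  [[0, 0, -0.02], 0],
])

```text
time: 24.98
tool_pos: [0.645, 0.1377, 0.1253]
tool_rot: [0.0, 0.946, 0.323, 0.0]
contact_force: [-0.4, 0.2, 0.6]
gripper_width: 0.749
```

```bash
python3 - <<'E'
from h import *
s=status.state();print(s["time"],s["tool_pos"],s["tool_rot"],s["gripper_width"])
c=camera_params("wrist");p,d=grab_frame("wrist");cv2.imwrite("pics/w16.png",p)
l,b=blobs(p,"orange")
for i,u,v,a in b:
        if a>150: print(np.round((u,v),1),a,np.round(ray(c,u,v,.065)[:2],4))
E
```

```text
24.975 [0.64495527 0.1377218  0.12532291] [3.35198770e-05 9.46497949e-01 3.22709759e-01 2.08638122e-04] 0.749148542870552
[311.5 208. ] 788 [0.6496 0.1425]
```

View pics/w16.png

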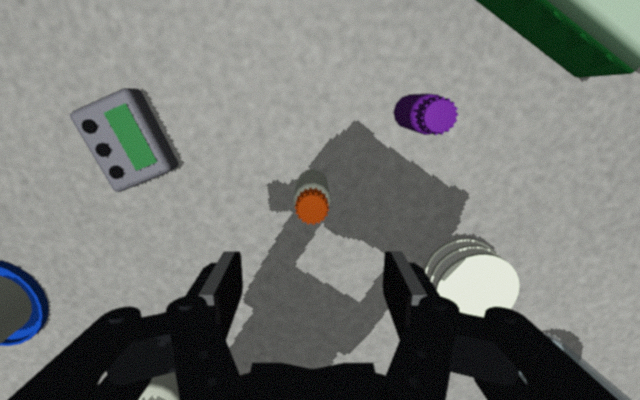

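Call:
play_rows([
  [[0.004, 0.0035, -0.01], 0],
  [[0.004, 0.0035, -0.05], 0],
  [[0.004, 0.0035, -0.09], 0],
  [[0.004, 0.0035, -0.11], 0],
  [[0.004, 0.0035, -0.11], 0],
])

```text
time: 25.65
tool_pos: [0.6484, 0.1411, 0.0131]
tool_rot: [-0.0, 0.947, 0.323, -0.002]
contact_force: [-0.3, 1.1, 0.0]
gripper_width: 0.746
```

Call:
play_rows([
  [[0, 0, 0], 0],
  [[0, 0, 0], 0],
  [[0, 0, 0], 0],
  [[0, 0, 0], 0],
  [[0, 0, 0], 0],
], grip=-1)

```text
time: 26.28
tool_pos: [0.6513, 0.1412, 0.0172]
tool_rot: [0.0, 0.947, 0.323, 0.002]
contact_force: [0.1, 0.2, 6.4]
gripper_width: 0.281
```

Call:
play_rows([
  [[0, 0, 0.02], 0],
  [[0, 0, 0.05], 0],
  [[0, 0, 0.09], 0],
  [[0, 0, 0.13], 0],
  [[0, 0, 0.13], 0],
])

```text
time: 26.9
tool_pos: [0.6525, 0.1414, 0.1512]
tool_rot: [0.001, 0.947, 0.323, 0.005]
contact_force: [0.5, 0.2, 0.1]
gripper_width: 0.283
```

```bash
python3 - <<'E'
from h import *
s=status.state();print(s["time"],s["tool_pos"],s["tool_rot"],s["gripper_width"])
p,d=grab_frame("wrist");cv2.imwrite("pics/w17.png",p)
E
```

```text
26.9 [0.65247951 0.14136127 0.15115833] [0.00109916 0.94654233 0.32254285 0.00474473] 0.2832769790148652
```

View pics/w17.png

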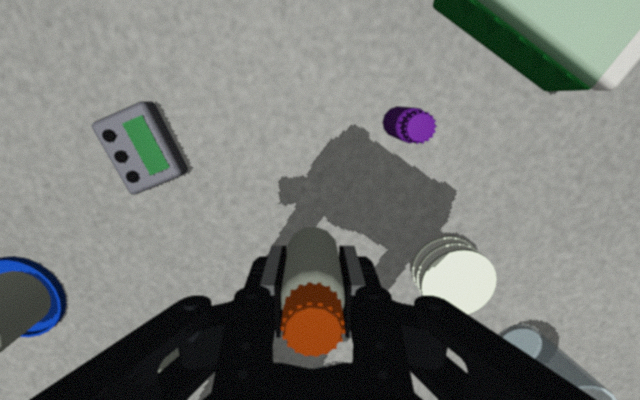

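Call:
play_rows([
  [[-0.015, 0.03, 0.0], 0],
  [[-0.04, 0.075, 0], 0],
  [[-0.065, 0.12, 0], 0],
  [[-0.09, 0.17, 0], 0],
  [[-0.115, 0.22, 0], 0],
])

```text
time: 27.58
tool_pos: [0.5325, 0.3618, 0.1427]
tool_rot: [0.0, 0.947, 0.322, -0.002]
contact_force: [0.9, 0.1, -0.7]
gripper_width: 0.288
```

Call:
play_rows([
  [[-0.02, 0.04, 0], 0],
  [[-0.026, 0.057, 0], 0],
  [[-0.026, 0.057, -0.02], 0],
  [[-0.026, 0.057, -0.05], 0],
  [[-0.026, 0.057, -0.05], 0],
])

```text
time: 28.2
tool_pos: [0.5066, 0.4147, 0.0894]
tool_rot: [0.001, 0.947, 0.322, -0.004]
contact_force: [0.0, -0.2, -0.3]
gripper_width: 0.285
```

```bash
python3 - <<'E'
from h import *
s=status.state();print(s["time"],s["tool_pos"],s["tool_rot"],s["gripper_width"])
p,d=grab_frame("wrist");cv2.imwrite("pics/w18.png",p)
E
```

```text
28.2 [0.50661404 0.41465307 0.08936455] [ 0.00139646  0.9468464   0.32165183 -0.0044772 ] 0.28540566089025193
```

View pics/w18.png

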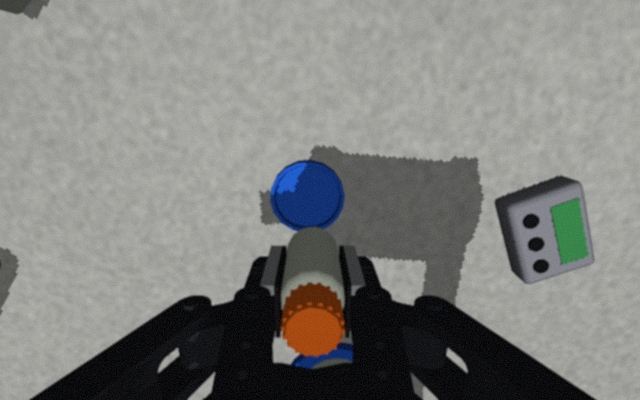

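```bash
python3 - <<'E'
from h import *
s=status.state();print(s["time"],s["tool_pos"])
c=camera_params("wrist");p,d=grab_frame("wrist")
l,b=blobs(p,"blue")
for i,u,v,a in b:
        if a>150: print(np.round((u,v),1),a,np.round(ray(c,u,v,.006)[:2],4))
m=cv2.inRange(cv2.cvtColor(p,cv2.COLOR_BGR2HSV),(105,120,30),(125,255,255));m[240:]=0
x=cv2.boundingRect(m);print(x,np.round(ray(c,x[0]+x[2]/2,x[1]+x[2]*.97/2,.007)[:2],4))
E
```

```text
28.25 [0.50788094 0.41564637 0.09181202]
[307.  196.2] 3690 [0.5104 0.4229]
[324.7 357.8] 431 [0.4073 0.3258]
(271, 163, 73, 69) [0.5096 0.4218]
```

Call:
play_rows([
  [[0.003, 0.005, -0.015], 0],
  [[0.003, 0.005, -0.04], 0],
  [[0.003, 0.005, -0.055], 0],
  [[0.003, 0.005, -0.055], 0],
  [[0.003, 0.005, -0.055], 0],
])

```text
time: 28.92
tool_pos: [0.5122, 0.4234, 0.0407]
tool_rot: [-0.0, 0.947, 0.323, 0.001]
contact_force: [0.2, 0.0, 0.0]
gripper_width: 0.286
```

```bash
python3 - <<'E'
from h import *
s=status.state();print(s["time"],s["tool_pos"],s["contact_force"])
p,d=grab_frame("wrist");cv2.imwrite("pics/w19.png",p)
q,d=grab_frame("side");cv2.imwrite("pics/s19.png",cv2.resize(q[100:220,230:390],None,fx=5,fy=5,interpolation=cv2.INTER_CUBIC))
E
```

```text
28.925 [0.51218888 0.42343883 0.04067531] [0.17970541 0.01076599 0.03425235]
```

View pics/w19.png

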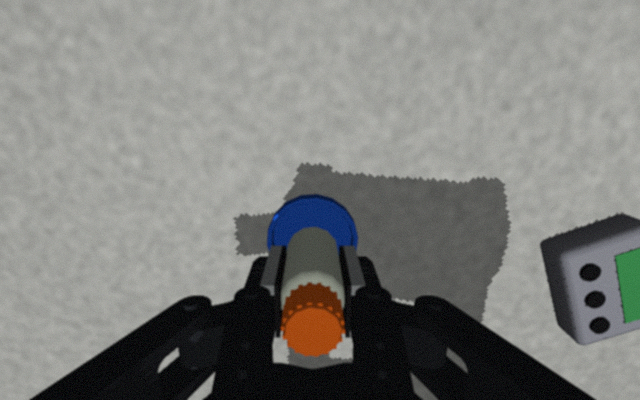

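View pics/s19.png

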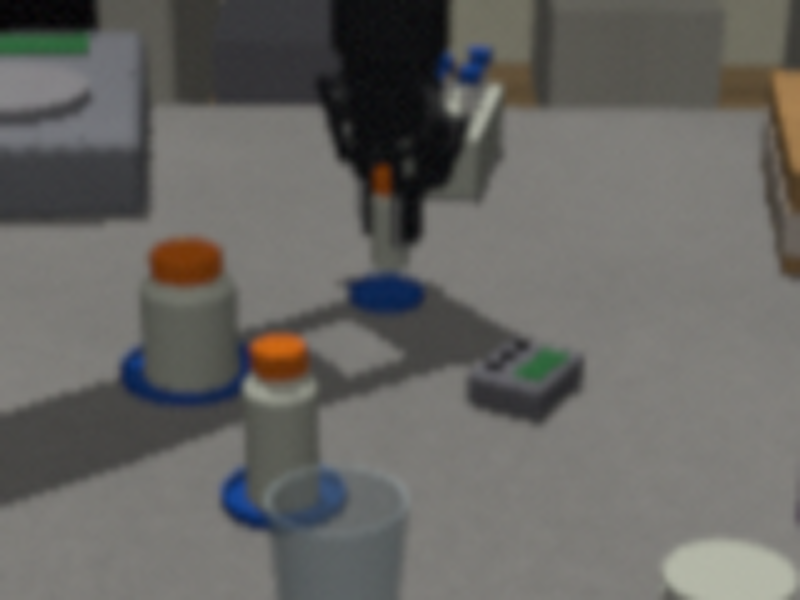

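Call:
play_rows([
  [[-0.001, -0.0015, -0.004], 0],
  [[-0.001, -0.0015, -0.01], 0],
  [[-0.001, -0.0015, -0.016], 0],
  [[-0.001, -0.0015, -0.019], 0],
  [[-0.001, -0.0015, -0.019], 0],
])

```text
time: 29.65
tool_pos: [0.5106, 0.4215, 0.0206]
tool_rot: [0.0, 0.947, 0.323, -0.0]
contact_force: [-0.3, 0.5, -0.5]
gripper_width: 0.286
```

Call:
play_rows([
  [[0, 0, -0.001], 0],
  [[0, 0, -0.0015], 0],
  [[0, 0, -0.0015], 0],
])

```text
time: 30.02
tool_pos: [0.5108, 0.4217, 0.0203]
tool_rot: [-0.0, 0.947, 0.323, 0.0]
contact_force: [-2.7, -1.5, 4.8]
gripper_width: 0.287
```

Contact at the expected height; release.

Call:
play_rows([
  [[0, 0, 0], 0],
  [[0, 0, 0], 0],
  [[0, 0, 0], 0],
  [[0, 0, 0], 0],
], grip=0.2)

```text
time: 30.52
tool_pos: [0.5105, 0.4215, 0.0191]
tool_rot: [0.0, 0.947, 0.323, -0.0]
contact_force: [0.9, 0.2, 0.3]
gripper_width: 0.6
```

Call:
play_rows([
  [[0, 0, 0.02], 0],
  [[0, 0, 0.06], 0],
  [[0, 0, 0.11], 0],
  [[0, 0, 0.16], 0],
  [[0, 0, 0.16], 0],
])

```text
time: 31.15
tool_pos: [0.5137, 0.4237, 0.1882]
tool_rot: [-0.002, 0.947, 0.323, 0.007]
contact_force: [-0.4, 0.8, 1.0]
gripper_width: 0.6
```

Call:
play_rows([
  [[0.04, 0.0, 0.04], 0],
  [[0.08, 0.0, 0.08], 0],
  [[0.08, 0, 0.08], 0],
  [[0.08, 0, 0.08], 0],
])

```text
time: 31.65
tool_pos: [0.59, 0.4212, 0.2584]
tool_rot: [0.0, 0.947, 0.322, -0.001]
contact_force: [-0.4, 0.2, -0.2]
gripper_width: 0.604
```

```bash
python3 - <<'E'
from h import *
s=status.state();print(s["time"],s["tool_pos"],s["gripper_width"],s["contact_force"])
c=camera_params("wrist");p,d=grab_frame("wrist");cv2.imwrite("pics/w20.png",p)
l,b=blobs(p,"orange")
for i,u,v,a in b:
    if a>100:print(np.round((u,v),1),a,np.round(ray(c,u,v,.068)[:2],4))
q,d=grab_frame("side");cv2.imwrite("pics/s20.png",q)
q,d=grab_frame("top");cv2.imwrite("pics/t20.png",cv2.resize(q[120:290,150:480],None,fx=2.4,fy=2.4,interpolation=cv2.INTER_CUBIC))
E
```

```text
31.65 [0.58997262 0.42124635 0.25839898] 0.603783500954978 [-0.44961608  0.19802749 -0.15995352]
[266.9 230.2] 284 [0.5109 0.4219]
[292.5 360.8] 250 [0.3901 0.2981]
```

View pics/w20.png

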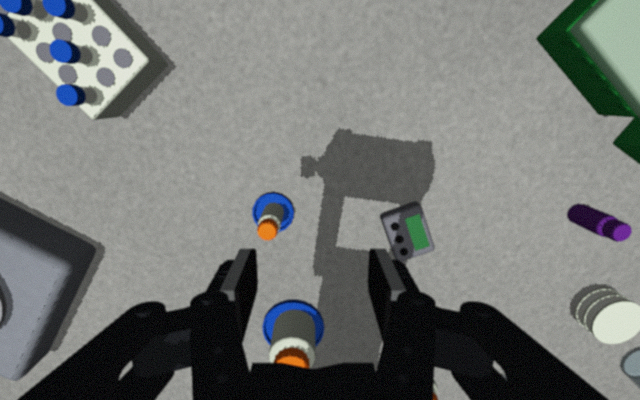

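View pics/s20.png

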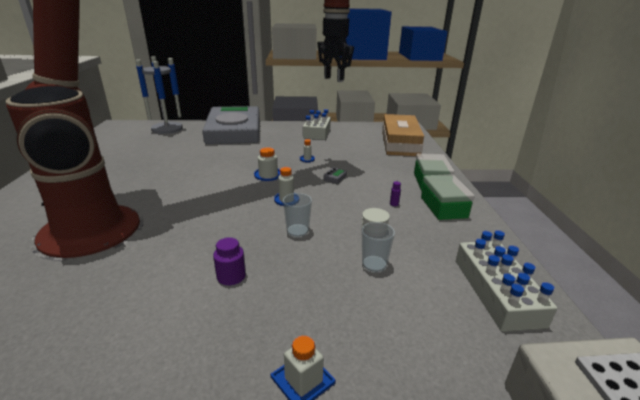

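View pics/t20.png

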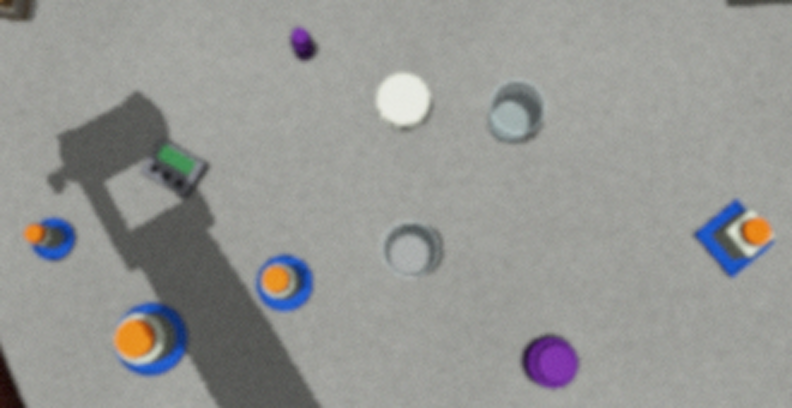

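All four stand upright in their trays in the wrist, side and top views. The beakers and the purple bottles have not moved. Handing in.

```bash
python3 -c "
from plant import ticket;print(ticket.job_done())"
```

```text
the job is handed in; nothing more can be done
None
```

All four bottles are in their trays, and I handed the job in at about 32 s of the allowed 120 s. The hand-in gave no verdict.

- **Order and grip:** I placed the square bottle first, turned about 37.6° to match its tray. The widest, middle and slimmest round bottles followed. Each was lowered until light contact (5–11 N), then let go.
- **Final check:** The side and top views show every bottle upright in the right tray. The two beakers and both purple look-alikes have not moved. The gripper is open and clear of everything, at about 0.26 m.
- **Position:** By measurement, the cap centres lie within about 2–3 mm of the tray centres. The bottles have 10–11 mm of room to the rim.
- **Disagreements:** Camera estimates of the tray centres differed by 2–5 mm, and one circle fit on the largest tray failed because the bottle hid part of it. I used the agreeing top and side values plus the wrist picture instead.

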